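Set the laser line from alignment to measurement

TASK

The laser line is still set up for alignment; change it over for measuring. Fold the flip-mounted alignment target all the way down onto its rest, out of the beam line, and push the filter slide fully across to its other stop, in either order; only when both are done, slide the laser head's shutter fully open by its tab. Push gently with the fingertips, pick nothing up, and leave the loose things on the bench where they are.

Things in the scene. Friction and masses are not known exactly. Their poses are not given: they have to be found in the camera images.
- laser: Laser head, white box 80 x 165 x 60 mm with dark fins on a metal plinth, bolted to the breadboard; 115 mm from its underside to its flat top. Origin: underside of the plinth (on the breadboard's top), below the middle of the front face. Its y axis runs back along the head; the beam leaves the front face towards -y, 85 mm above the origin. Fixed. Its x axis points away from the robot, square to the beam line; the breadboard, flip mount and filter holder have parallel axes.
- shutter (a joint): Sliding steel shutter blade across the front face of the laser head. Metres: 0 = shut (starts within 3 mm of it), 0.022 = fully open, against its stop. It opens towards the laser's -x (towards the robot). About 1.5 N of sliding friction; it stays where it is left.
- shutter_tab (a point): Centre of the far (laser +x) face of the shutter's black ribbed thumb tab. The tab is an upright block 8 (x) x 20 (y) x 20 (z) mm that stands just above the front edge of the head's top: its bottom is 1 mm and its top 21 mm above the head's top, 136 mm above the breadboard. It moves with the shutter. Push on this face towards -x to open.
- flip_mount: Flip mount: black base, 25 mm steel post and hinge cheeks, bolted to the breadboard, which carries the alignment target. Origin: on the breadboard's top, in the post's axis. The hinge axis is parallel to its y axis (the beam line). Fixed. Places of flip mount and filter holder along the line may be exchanged.
- target_hinge (a point): Point on the flip mount's hinge axis, 45 mm above the breadboard, in the middle of the target plate's thickness. Fixed.
- target (a joint): Alignment target: square black frame 40 x 40 mm, 12 mm thick along the beam, with a white disc and cross hairs, on a short stem; with the frame upright it reaches from 20 to 60 mm above the hinge axis, 20 mm to either side (x) of it. Radians: 0 = upright, in the beam (starts 0 to 0.2); 1.571 = folded flat onto its rest, away from the robot (to the flip mount's +x). Stiff hinge, 0.05 N m of friction: stays where it is left.
- target_edge (a point): Point on the near (flip mount -x when upright) edge face of the target frame, 48 mm from the hinge axis and 20 mm off the stem's middle line; 93 mm above the breadboard when upright. Turns with the target: when it is folded, this face is its upper side, 65 mm above the breadboard.
- filter_holder: Two-position filter holder: black frame 50 (x) x 24 (y) x 59 mm on a 25 mm post, its top 114 mm above the breadboard, bolted down. Origin: on the breadboard's top, in the post's axis. Fixed.
- filter_slide (a joint): Filter carriage, a bare aluminium bar 38 mm high and 8 mm thick with two 25 mm windows, which slides through the holder along its x axis. Metres: 0 = drawn out towards the robot with the clear window in the beam (starts 0 to 8 mm); 0.036 = fully across, away from the robot, against its stop with the grey filter in the beam. About 1.5 N of sliding friction; it stays where it is left.
- filter_tab (a point): Centre of the outer (-x, robot-side) face of the carriage's near end tab. The tab is a black ribbed block 6 (x) x 20 (y) x 32 (z) mm, its centre 85 mm above the breadboard; a like tab is on the far end. It moves with the carriage. Push on this face towards +x.
- board: Aluminium breadboard 300 (x) x 750 (y) x 12.7 mm with a grid of holes. Origin: centre of its underside, on the table. The beam line runs along its y axis above its middle. Fixed. Other fixed optics on it (sensor, two mirror mounts at the end away from the laser) are up to 115 mm high above its top.
- driver: Bystander: screwdriver 170 mm long lying in front of the line. Origin: underside.
- lens_tube: Bystander: short black tube 31 mm wide, 26 mm high. Origin: underside.
- spare_post: Bystander: upright steel pedestal post, 31 mm foot, 50 mm high, behind the line. Origin: underside.
- lens_case: Bystander: flat plastic lens case 52 x 52 x 24 mm, behind the line. Origin: underside.
- cleaner: Bystander: amber bottle 48 mm wide, 105 mm high. Origin: underside.
- screw_tray: Bystander: open tray of screws 85 x 60 x 28 mm. Origin: underside.
- goggles: Bystander: laser goggles about 140 x 140 x 54 mm, on the table. Origin: underside.

How it is judged:
By the outcome, as a careful person would: the job done as asked, in the order asked, and still so for the second after the job is handed in, with the robot touching nothing.
It also fails if it takes over 45 s, if anything falls off the work surface, if the arm or the gripper's body presses on something with over 40 N, if the wrist force passes 120 N, or if a joint passes its speed limit or range.

ROBOT

A 6-joint arm with a two-finger parallel gripper is mounted at the origin on the work surface. World frame = base frame: x ahead of the robot, y to its left, z up, the work surface at z = 0. Lengths are in m, angles in rad, forces in N, time in s.
With the tool pointing down it reaches from about 0.3 to 0.85 m from the base axis. Payload 4.2 kg.
Tool frame: the origin (TCP) lies midway between the tips of the shut fingers; the grasp point (between the pads) lies 19 mm behind it; z points along the fingers, y is the direction in which the jaws open and shut (so a half turn about z gives the same grasp; the last joint's range is limited). The gripper opens to 91 mm and grips with 3 to 60 N. Pads are 32 mm wide; open, the fingers measure 118 mm over their backs; the gripper's body (76 mm by 178 mm) begins 60 mm behind the grasp point.
Start: joints at [1.117, 0.32, 1.565, -0, 1.257, -0.02], TCP at [0.242, 0.522, 0.214] pointing down, gripper open.
Joint ranges: [-3.11, 3.11], [-0.84, 2.01], [0.21, 2.61], [-1.34, 4.49], [0.05, 2.63], [-2.56, 2.56]. Speed limits (rad/s): [2.57, 2.57, 3.14, 3.14, 3.14, 3.14].

INTERFACE

Orientations are given as [roll, pitch, yaw] about the fixed x, y, z axes, in that order (R = Rz(yaw) Ry(pitch) Rx(roll)).
In Python, from station import ctrl gives the robot as it stands.
- The arm moves only by the tool arm_command, never from a script. Its argument "increments" is a list of rows, each an object with "xyz": the shift along the world's x, y, z in mm, a list of three; "angular": the turn, a rotation vector about the world's x, y, z in rad, a list of three; "jaw": the closure in counts, from 0 (fully open) to 255 (shut). In form: [{"xyz": [x, y, z], "angular": [wx, wy, wz], "jaw": jaw}, ...]. A call has 1 to 20 rows; each row is the pose to reach, as a shift and turn from the pose commanded when the call began; what a row does not reach only later rows make up. A row lasts 1/10 s, in which the tool goes at most 50 mm and 8.59 degrees, less where a joint would pass 70% of its speed; a pose out of reach is approached as far as the arm can. A call with a gripper value outside its range is refused whole. The fingers move at their own pace and stop on an object; "newtons" is the grip in N (left out, the last holds). Time passes only in rows, so rows that repeat a pose let the fingers close. It gives the time, the measured TCP pose, the force and the opening at its end, in the units of the state.
- ctrl.state(): the state, without advancing time (a new reading comes with each control period).
- ctrl.camera(name): name is "scene" or "top" or "wrist"; returns (picture, depth): 420x560x3 uint8, red, green, blue; 420x560 float32, m along the optical axis (not along the pixel's ray), 0 where there is no reading.
- ctrl.get_calibration(name): a dict with "fx", "fy", "cx", "cy" (pixels), "R" (3x3) and "t" (3): a world point X has camera coordinates R X + t; the wrist camera has in their place "T_tool_cam" (4x4, takes a point from camera to tool coordinates, whose origin is the TCP and whose axes are the flange's). Camera axes: x right, y down, z forward; pixel columns grow to the right and rows downward; lengths in m; the calibration is good to about 2 mm. A picture is of the moment at which its call begins: read the wrist's pose just before it. get_calibration takes no time and is no camera call.
- ctrl.job_done(): hands the job in, once; it reports no verdict.
The state is a dict: "time": time; "joint_pos": joint angles; "joint_velocities": joint speeds; "joint_efforts": joint torques, N m; "tool_pos": TCP position; "ee_rot": TCP orientation; "ft_force": force on the tool from outside, world axes, zero at the start; "moment": the same for the moment, N m; "gripper_width": finger opening in m.
Only numpy, scipy, OpenCV 4.12 (cv2) and the standard library are available. Lean on these libraries where they do the work, as an engineer would, in place of code of your own. Each camera call takes 0.05 s, during which the arm holds its last target. There are 200 camera calls.

## Working session

There is one attempt and no reset: what is moved stays moved. The work goes in short steps, Python scripts to look and compute and a tool call to move; the robot and the scene stay as the last step left them, time stands still between calls to the robot, and variables do not carry over. Pictures are saved under pics/ and viewed, about 8 in all and at most 12, crops included, and the job is handed in when it is done.

Besides the shell and the picture viewer there is one more tool, called after ">>>" by a JSON object that holds its "fn" and its "kwargs". arm_command: Moves the arm, as the interface text tells. Its arguments: {"type":"object","properties":{"increments":{"type":"array","items":{"type":"object","properties":{"xyz":{"type":"array","items":{"type":"number"}},"angular":{"type":"array","items":{"type":"number"}},"jaw":{"type":"number"}}}},"newtons":{"type":"number"}},"required":["increments"]}

```bash
mkdir -p pics; cat > h.py <<'E'
from station import ctrl
import numpy as np, cv2
def snap(n,f):
    s=ctrl.state(); p,d=ctrl.camera(n); cv2.imwrite(f'pics/{f}.png',p[:,:,::-1]); np.savez(f'pics/{f}.npz',d=d,p=p,pos=s['tool_pos'],rot=s['ee_rot']); return p,d
def world(n,f):
    z=np.load(f'pics/{f}.npz'); d=z['d']; c=ctrl.get_calibration(n)
    v,u=np.mgrid[:d.shape[0],:d.shape[1]]
    P=np.stack([(u-c['cx'])/c['fx']*d,(v-c['cy'])/c['fy']*d,d],-1)
    W=(P-np.array(c['t']))@np.array(c['R']); W[d==0]=np.nan
    return W
E
python3 - <<'E'
from h import *
print(ctrl.state())
a,_=snap('scene','s1'); b,_=snap('top','t1')
for n in('scene','top'): 
    c=ctrl.get_calibration(n); print(n,c['fx'],-np.array(c['R']).T@np.array(c['t']),np.round(c['R'],2).tolist())
E
```

```text
{'time': 0.0, 'joint_pos': array([ 1.11699824e+00,  3.20279209e-01,  1.56569144e+00, -1.77349858e-05,
        1.25741900e+00, -1.99995478e-02]), 'joint_velocities': array([ 1.60986886e-03,  1.59848972e-03,  4.70135469e-04,  9.64213785e-05,
       -1.58272376e-04, -9.15103019e-04]), 'joint_efforts': array([ 5.29397894e-04, -4.12441814e+01, -2.31978196e+01,  7.26772752e-02,
        4.56522102e-02, -1.47533951e-04]), 'tool_pos': array([0.24145926, 0.52126906, 0.21312277]), 'ee_rot': array([-3.13979568e+00, -1.90786855e-05,  2.70779958e+00]), 'ft_force': array([0.11525311, 0.31068543, 0.05142368]), 'moment': array([ 0.02532206,  0.01582735, -0.00814648]), 'gripper_width': 0.09117772038748409}
scene 498.1417975712451 [ 1.40378475 -0.22799238  1.17751782] [[0.22, 0.97, 0.0], [0.76, -0.17, -0.62], [-0.6, 0.14, -0.78]]
top 508.3730078140931 [ 0.44228047 -0.03628944  1.54351506] [[0.02, -1.0, -0.01], [-0.99, -0.02, -0.1], [0.1, 0.02, -0.99]]
```

View pics/s1.png

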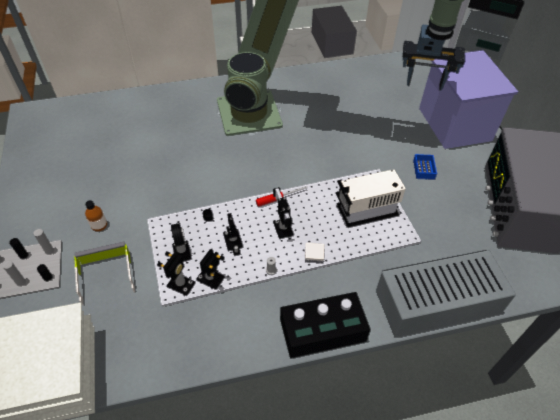

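View pics/t1.png

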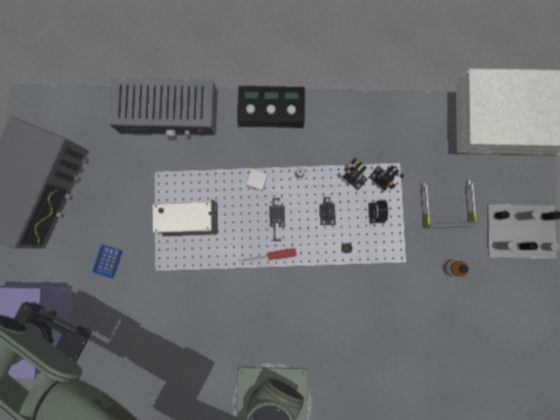

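```bash
python3 - <<'E'
from h import *
p=cv2.imread('pics/t1.png'); q=cv2.imread('pics/s1.png')
a=cv2.resize(p[190:260,150:350],None,fx=4,fy=4,interpolation=cv2.INTER_CUBIC)
b=cv2.resize(q[165:245,210:410],None,fx=4,fy=4,interpolation=cv2.INTER_CUBIC)
cv2.imwrite('pics/c1.png',np.vstack([a,b]))
W=world('top','t1')
# board corners
for u,v in [(154,172),(400,165),(404,261),(157,269)]: print((u,v),np.round(np.nanmedian(W[v-1:v+2,u-1:u+2].reshape(-1,3),0),3))
E
```

```text
(154, 172) [0.68  0.378 0.   ]
(400, 165) [ 0.714 -0.377  0.002]
(404, 261) [ 0.423 -0.387  0.01 ]
(157, 269) [0.384 0.352 0.012]
```

View pics/c1.png

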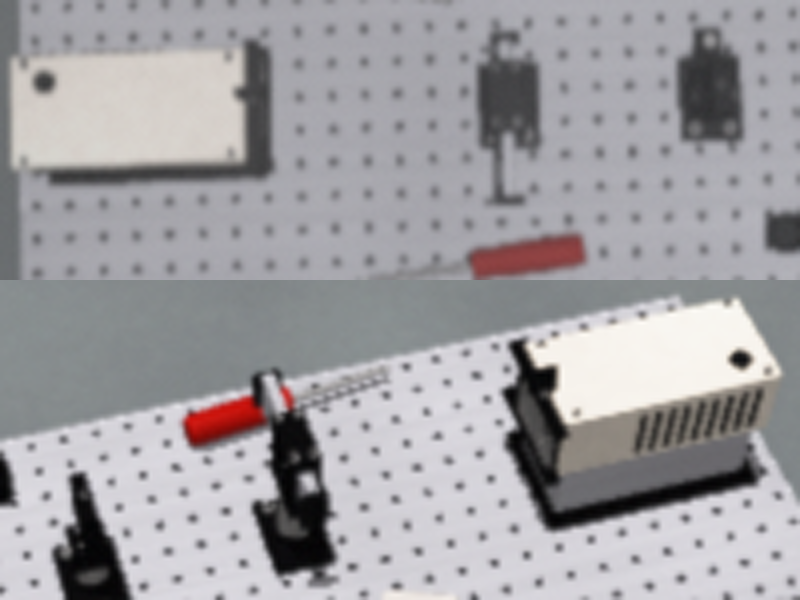

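```bash
python3 - <<'E'
from h import *
print(np.round(ctrl.get_calibration('wrist')['T_tool_cam'],3),ctrl.get_calibration('wrist')['fx'])
W=world('top','t1'); X,Y,Z=W[...,0],W[...,1],W[...,2]
def rect(m,n):
    r=cv2.minAreaRect((W[m][:,:2]*1000).astype(np.float32)); print(n,m.sum(),np.round(r[0]),np.round(r[1]),round(r[2],1),'z',np.round(np.median(Z[m]),4))
roi=np.zeros(Z.shape,bool); roi[160:275,150:410]=1
rect(roi&(Z>.003)&(Z<.03),'board')
r=np.zeros(Z.shape,bool); r[195:240,148:222]=1
rect(r&(abs(Z-.128)<.005),'laser top')
rect(r&(Z>.137),'shutter tab')
r=np.zeros(Z.shape,bool); r[195:245,265:290]=1
for lo,hi in((.03,.13),(.1,.135),(.119,.135)): rect(r&(Z>lo)&(Z<hi),f'filter{lo}')
r=np.zeros(Z.shape,bool); r[195:235,315:340]=1
for lo in(.03,.07,.1): rect(r&(Z>lo)&(Z<.135),f'flip{lo}')
for n,(u,v) in dict(slidetab=(276,239),tabL=(272,240),tabR=(280,240)).items(): print(n,np.round(W[v-2:v+3,u].tolist(),3).tolist())
E
```

```text
[[-0.    -0.966 -0.26   0.073]
 [ 1.    -0.    -0.    -0.   ]
 [ 0.    -0.26   0.966 -0.171]
 [ 0.     0.     0.     1.   ]] 296.85743061359256
board 21593 [550. -10.] [348. 793.] 1.2 z 0.0124
laser top 1545 [532. 253.] [ 90. 181.] 4.9 z 0.1275
shutter tab 25 [545. 238.] [150.   7.] 89.8 z 0.1485
filter0.03 248 [534.  -6.] [123.  35.] 11.2 z 0.1226
filter0.1 260 [534.  -4.] [122.  23.] 1.8 z 0.1243
filter0.119 164 [536.  -4.] [98. 23.] 1.3 z 0.1268
flip0.03 139 [ 568. -157.] [31. 68.] 78.8 z 0.0984
flip0.07 97 [ 559. -154.] [41. 26.] 13.3 z 0.1151
flip0.1 68 [ 559. -155.] [41. 12.] 3.8 z 0.1174
slidetab [[0.484, -0.005, 0.118], [0.481, -0.005, 0.117], [0.478, -0.005, 0.113], [0.476, -0.005, 0.11], [0.473, -0.005, 0.111]]
tabL [[0.484, 0.009, 0.013], [0.481, 0.009, 0.014], [0.478, 0.009, 0.01], [0.475, 0.009, 0.008], [0.472, 0.009, 0.015]]
tabR [[0.484, -0.015, 0.015], [0.479, -0.016, 0.109], [0.476, -0.017, 0.112], [0.473, -0.017, 0.117], [0.472, -0.015, 0.011]]
```

>>> {"fn": "arm_command", "kwargs": {"increments": [{"xyz":[20,-50,20],"angular":[0,0,0.1],"jaw":255},{"xyz":[210,-515,40],"angular":[0,0,0.48],"jaw":255},{"xyz":[210,-515,40],"angular":[0,0,0.48],"jaw":255},{"xyz":[210,-515,40],"angular":[0,0,0.48],"jaw":255},{"xyz":[210,-515,40],"angular":[0,0,0.48],"jaw":255},{"xyz":[210,-515,40],"angular":[0,0,0.48],"jaw":255},{"xyz":[210,-515,40],"angular":[0,0,0.48],"jaw":255},{"xyz":[210,-515,40],"angular":[0,0,0.48],"jaw":255},{"xyz":[210,-515,40],"angular":[0,0,0.48],"jaw":255},{"xyz":[210,-515,40],"angular":[0,0,0.48],"jaw":255},{"xyz":[210,-515,40],"angular":[0,0,0.48],"jaw":255},{"xyz":[210,-515,40],"angular":[0,0,0.48],"jaw":255},{"xyz":[210,-515,40],"angular":[0,0,0.48],"jaw":255},{"xyz":[210,-515,40],"angular":[0,0,0.48],"jaw":255},{"xyz":[210,-515,40],"angular":[0,0,0.48],"jaw":255}]}}

```text
time: 1.6
tool_pos: [0.451, 0.0082, 0.2538]
ee_rot: [3.141, -0.001, -3.093]
ft_force: [-0.5, 0.3, -0.7]
gripper_width: 0.0004
```

```bash
cat >> h.py <<'E'
from scipy.spatial.transform import Rotation as Ro
def wworld(f):
    z=np.load(f'pics/{f}.npz'); d=z['d']; c=ctrl.get_calibration('wrist'); T=np.array(c['T_tool_cam'])
    v,u=np.mgrid[:d.shape[0],:d.shape[1]]
    P=np.stack([(u-c['cx'])/c['fx']*d,(v-c['cy'])/c['fy']*d,d],-1)
    W=(P@T[:3,:3].T+T[:3,3])@Ro.from_euler('xyz',z['rot']).as_matrix().T+z['pos']; W[d==0]=np.nan
    return W
E
python3 - <<'E'
from h import *
p,d=snap('wrist','w1'); s=ctrl.state(); print(s['time'],s['tool_pos'],s['ee_rot'],s['ft_force'])
cv2.imwrite('pics/w1b.png',cv2.resize(p[:,:,::-1],(800,600),interpolation=cv2.INTER_CUBIC))
E
```

```text
1.65 [0.45108331 0.00821152 0.25387636] [ 3.14100984e+00 -4.79623936e-04 -3.09312823e+00] [-0.69978076 -0.0873018  -0.30082191]
```

View pics/w1b.png

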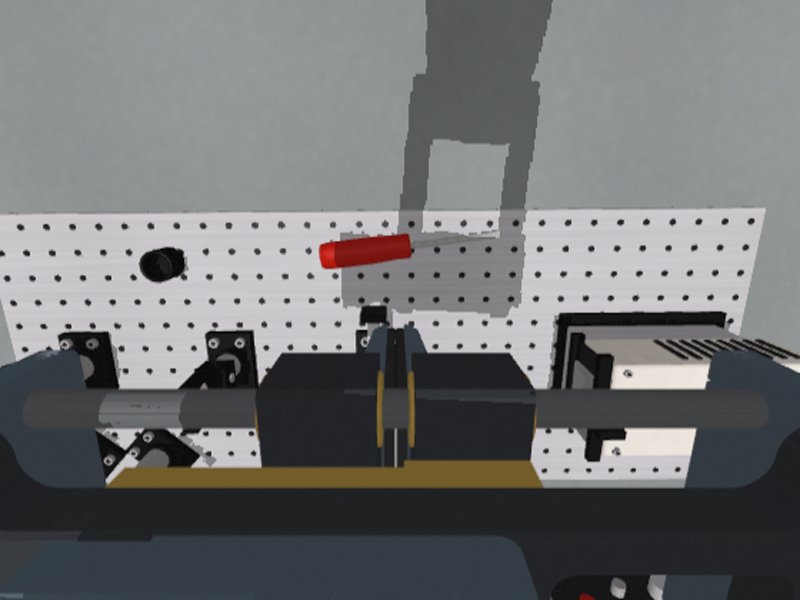

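```bash
python3 - <<'E'
from h import *
W=wworld('w1'); X,Y,Z=W[...,0],W[...,1],W[...,2]
# board yaw from near edge: pixels rows where z jumps ~.0127
print('nearedge z', [np.round(W[v,250],3).tolist() for v in (140,146,149,152,156)])
E=[]
for u in range(20,520,10):
    for v in range(135,165):
        if Z[v,u]>.008: E.append(W[v,u,:2]); break
E=np.array(E); k=np.polyfit(E[:,1],E[:,0],1); print('edge yaw',np.arctan(-k[0]),k, np.median(abs(np.polyval(k,E[:,1])-E[:,0])))
def box(n,u0,u1,v0,v1,z0,z1):
    m=np.zeros(Z.shape,bool); m[v0:v1,u0:u1]=1; m&=(Z>z0)&(Z<z1)
    q=W[m]; y=0.05; R=np.array([[np.cos(y),-np.sin(y)],[np.sin(y),np.cos(y)]]); b=q[:,:2]@R  # board-aligned coords
    if len(q): print(n,len(q),'min/max world',np.round(np.percentile(q,[2,50,98],axis=0),4).tolist(),'aligned',np.round(np.percentile(b,[2,50,98],axis=0),4).tolist())
box('slide tab',248,275,212,228,.09,.125)
box('shutter tab top',400,445,285,330,.142,.16)
box('laser top',400,560,230,320,.12,.135)
box('target',120,185,245,325,.075,.14)
box('target top',120,185,245,325,.105,.14)
p=cv2.imread('pics/w1.png')[205:335,110:270]; q=cv2.imread('pics/w1.png')[205:335,380:470]
cv2.imwrite('pics/c2.png',cv2.resize(np.hstack([p,q]),None,fx=3.2,fy=3.2,interpolation=cv2.INTER_CUBIC))
E
```

```text
nearedge z [[0.391, -0.032, 0.001], [0.399, -0.031, 0.001], [0.403, -0.03, 0.013], [0.407, -0.03, 0.013], [0.412, -0.03, 0.013]]
edge yaw 0.05580332126255176 [-0.05586132  0.39999806] 0.00030623082840916527
slide tab 213 min/max world [[0.473, -0.0179, 0.0923], [0.4744, -0.0079, 0.1126], [0.4799, 0.0017, 0.1156]] aligned [[0.4722, -0.0417], [0.4731, -0.0317], [0.4788, -0.0221]]
shutter tab top 186 min/max world [[0.5424, 0.1625, 0.1439], [0.5455, 0.1716, 0.1487], [0.5507, 0.1816, 0.1503]] aligned [[0.5505, 0.1349], [0.5531, 0.144], [0.5584, 0.1542]]
laser top 2874 min/max world [[0.4935, 0.1672, 0.1209], [0.5145, 0.2103, 0.1277], [0.5769, 0.3095, 0.1297]] aligned [[0.5061, 0.1413], [0.524, 0.1832], [0.586, 0.2845]]
target 301 min/max world [[0.5392, -0.1619, 0.0772], [0.5412, -0.1528, 0.0961], [0.5799, -0.1484, 0.1181]] aligned [[0.5307, -0.1888], [0.5328, -0.1799], [0.5713, -0.1767]]
target top 98 min/max world [[0.54, -0.1619, 0.1061], [0.5594, -0.1541, 0.1134], [0.5804, -0.148, 0.1183]] aligned [[0.5316, -0.1888], [0.5513, -0.1825], [0.5718, -0.1767]]
```

View pics/c2.png

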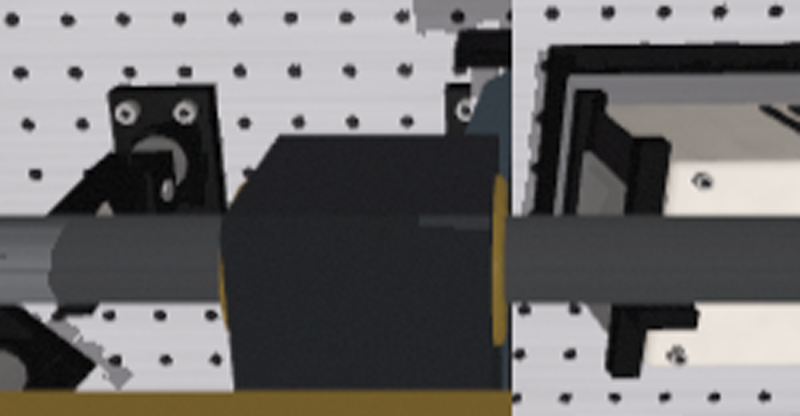

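>>> {"fn": "arm_command", "kwargs": {"increments": [{"xyz":[-12,-18,-30],"jaw":255},{"xyz":[-12,-18,-70],"jaw":255},{"xyz":[-12,-18,-110],"jaw":255},{"xyz":[-12,-18,-140],"jaw":255},{"xyz":[-12,-18,-160],"jaw":255},{"xyz":[-12,-18,-164],"jaw":255},{"xyz":[-8,-18,-164],"jaw":255},{"xyz":[-4,-18,-164],"jaw":255},{"xyz":[0,-17,-164],"jaw":255},{"xyz":[4,-17,-164],"jaw":255},{"xyz":[7,-17,-164],"jaw":255},{"xyz":[10,-17,-164],"jaw":255}]}}

```text
invalid input
```

>>> {"fn": "arm_command", "kwargs": {"increments": [{"xyz":[-12,-18,-30],"angular":[0,0,0],"jaw":255},{"xyz":[-12,-18,-70],"angular":[0,0,0],"jaw":255},{"xyz":[-12,-18,-110],"angular":[0,0,0],"jaw":255},{"xyz":[-12,-18,-140],"angular":[0,0,0],"jaw":255},{"xyz":[-12,-18,-160],"angular":[0,0,0],"jaw":255},{"xyz":[-12,-18,-164],"angular":[0,0,0],"jaw":255},{"xyz":[-8,-18,-164],"angular":[0,0,0],"jaw":255},{"xyz":[-4,-18,-164],"angular":[0,0,0],"jaw":255},{"xyz":[0,-17,-164],"angular":[0,0,0],"jaw":255},{"xyz":[4,-17,-164],"angular":[0,0,0],"jaw":255},{"xyz":[7,-17,-164],"angular":[0,0,0],"jaw":255},{"xyz":[10,-17,-164],"angular":[0,0,0],"jaw":255}]}}

```text
time: 2.85
tool_pos: [0.4616, -0.0102, 0.0902]
ee_rot: [3.141, -0.001, -3.095]
ft_force: [-2.0, 0.3, 1.7]
gripper_width: -0.0001
```

>>> {"fn": "arm_command", "kwargs": {"increments": [{"xyz":[3,0,0],"angular":[0,0,0],"jaw":255},{"xyz":[6,0,0],"angular":[0,0,0],"jaw":255},{"xyz":[9,0.5,0],"angular":[0,0,0],"jaw":255},{"xyz":[12,0.5,0],"angular":[0,0,0],"jaw":255},{"xyz":[15,1,0],"angular":[0,0,0],"jaw":255},{"xyz":[18,1,0],"angular":[0,0,0],"jaw":255},{"xyz":[21,1,0],"angular":[0,0,0],"jaw":255},{"xyz":[22,1,0],"angular":[0,0,0],"jaw":255}]}}

```text
time: 3.65
tool_pos: [0.484, -0.0091, 0.0899]
ee_rot: [3.141, 0.0, -3.095]
ft_force: [-2.1, -0.4, 1.4]
gripper_width: 0.0002
```

```bash
python3 - <<'E'
from h import *
s=ctrl.state(); print(s['tool_pos'],s['ft_force'])
snap('top','t2')
W=world('top','t2');X,Y,Z=W[...,0],W[...,1],W[...,2]
p=cv2.imread('pics/t2.png')[180:270,240:340]; cv2.imwrite('pics/c3.png',cv2.resize(p,None,fx=6,fy=6,interpolation=cv2.INTER_CUBIC))
E
```

```text
[ 0.48402435 -0.00914598  0.08988194] [-2.12826368 -0.35910232  1.44989986]
```

View pics/c3.png

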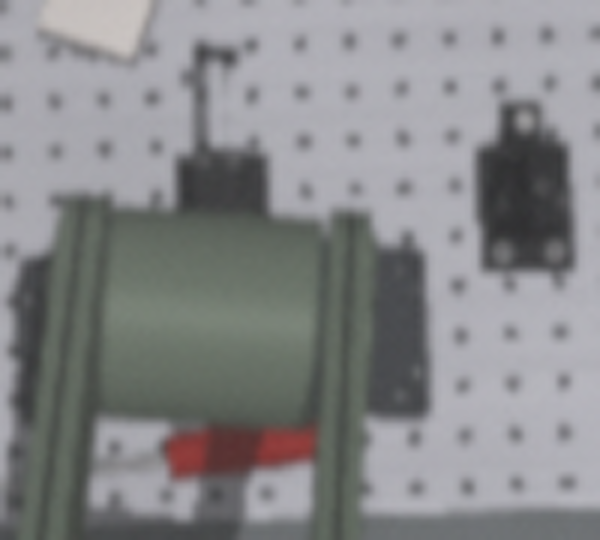

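>>> {"fn": "arm_command", "kwargs": {"increments": [{"xyz":[2,0,0],"angular":[0,0,0],"jaw":255},{"xyz":[4,0,0],"angular":[0,0,0],"jaw":255},{"xyz":[5,0,0],"angular":[0,0,0],"jaw":255},{"xyz":[6,0,0],"angular":[0,0,0],"jaw":255}]}}

```text
time: 4.1
tool_pos: [0.489, -0.0091, 0.0899]
ee_rot: [3.141, -0.002, -3.095]
ft_force: [-4.9, 1.6, 3.4]
gripper_width: 0.0007
```

>>> {"fn": "arm_command", "kwargs": {"increments": [{"xyz":[1,0,0],"angular":[0,0,0],"jaw":255},{"xyz":[2,0,0],"angular":[0,0,0],"jaw":255},{"xyz":[3,0,0],"angular":[0,0,0],"jaw":255}]}}

```text
time: 4.4
tool_pos: [0.489, -0.0091, 0.0898]
ee_rot: [3.141, -0.008, -3.095]
ft_force: [-11.1, 1.2, 8.7]
gripper_width: 0.0005
```

>>> {"fn": "arm_command", "kwargs": {"increments": [{"xyz":[1,0,0],"angular":[0,0,0],"jaw":255},{"xyz":[2,0,0],"angular":[0,0,0],"jaw":255}]}}

```text
time: 4.6
tool_pos: [0.489, -0.0091, 0.0898]
ee_rot: [3.141, -0.012, -3.095]
ft_force: [-15.6, 1.6, 12.8]
gripper_width: 0.0007
```

>>> {"fn": "arm_command", "kwargs": {"increments": [{"xyz":[-8,0,0],"angular":[0,0,0],"jaw":255},{"xyz":[-25,0,0],"angular":[0,0,0],"jaw":255},{"xyz":[-25,0,40],"angular":[0,0,0],"jaw":255},{"xyz":[-25,0,75],"angular":[0,0,0],"jaw":255},{"xyz":[-20,-40,75],"angular":[0,0,0],"jaw":255},{"xyz":[-10,-80,75],"angular":[0,0,0],"jaw":255},{"xyz":[0,-120,75],"angular":[0,0,0],"jaw":255},{"xyz":[5,-145,75],"angular":[0,0,0],"jaw":255},{"xyz":[5,-145,75],"angular":[0,0,0],"jaw":255}]}}

```text
time: 5.5
tool_pos: [0.5014, -0.1577, 0.1652]
ee_rot: [-3.139, 0.003, -3.099]
ft_force: [-1.1, 0.6, 0.6]
gripper_width: 0.0004
```

```bash
python3 - <<'E'
from h import *
s=ctrl.state(); print(s['tool_pos'],s['ee_rot'],s['ft_force'])
snap('top','t3'); p,_=snap('wrist','w3')
a=cv2.imread('pics/t3.png')[180:270,240:340]; a=cv2.resize(a,(467,420),interpolation=cv2.INTER_CUBIC)
cv2.imwrite('pics/c4.png',np.hstack([a,p[:,140:460,::-1]]))
W=wworld('w3');Z=W[...,2]
for n,(y0,y1,z0,z1,x0,x1) in dict(edge=(-.175,-.135,.09,.122,.52,.56),tab=(-.03,.02,.09,.122,.46,.53)).items():
    m=(Z>z0)&(Z<z1)&(W[...,1]>y0)&(W[...,1]<y1)&(W[...,0]>x0)&(W[...,0]<x1); print(n,m.sum(), np.round(np.percentile(W[m],[2,10,50,98],axis=0),4).tolist() if m.any() else '')
E
```

```text
[ 0.50138113 -0.15767649  0.16523634] [-3.13920355  0.00329263 -3.09895711] [-1.059613    0.55779627  0.55166863]
edge 22 [[0.5394, -0.1549, 0.0913], [0.5395, -0.1549, 0.0928], [0.5401, -0.1544, 0.1002], [0.5408, -0.154, 0.1097]]
tab 1200 [[0.5063, -0.0173, 0.091], [0.5068, -0.0166, 0.0947], [0.516, -0.0099, 0.1109], [0.5289, 0.0031, 0.1207]]
```

View pics/c4.png

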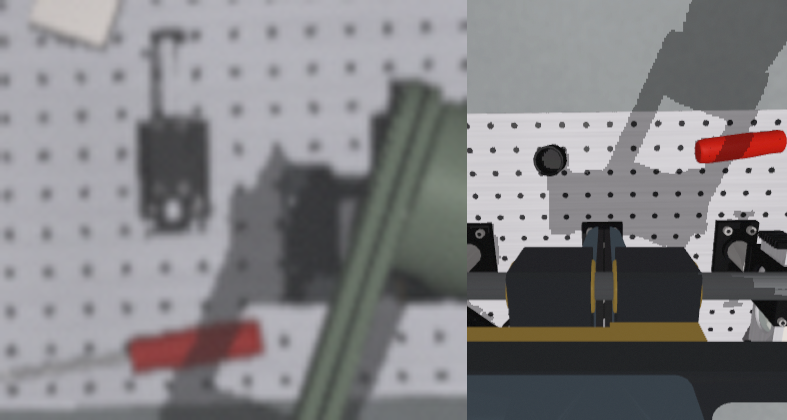

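>>> {"fn": "arm_command", "kwargs": {"increments": [{"xyz":[3,2,-25],"angular":[0,0,0],"jaw":255},{"xyz":[3,2,-45],"angular":[0,0,0],"jaw":255},{"xyz":[3,2,-59],"angular":[0,0,0],"jaw":255},{"xyz":[7,2,-59],"angular":[0,0,0],"jaw":255},{"xyz":[12,2,-59],"angular":[0,0,0],"jaw":255},{"xyz":[16,2,-59],"angular":[0,0,0],"jaw":255},{"xyz":[20,3,-59],"angular":[0,0,0],"jaw":255},{"xyz":[23,3,-59],"angular":[0,0,0],"jaw":255},{"xyz":[26,3,-58],"angular":[0,0,0],"jaw":255},{"xyz":[29,3,-57],"angular":[0,0,0],"jaw":255},{"xyz":[32,4,-56],"angular":[0,0,0],"jaw":255},{"xyz":[36,4,-56],"angular":[0,0,0],"jaw":255},{"xyz":[39,4,-55],"angular":[0,0,0],"jaw":255}]}}

```text
time: 6.9
tool_pos: [0.539, -0.1502, 0.11]
ee_rot: [3.141, -0.0, -3.095]
ft_force: [-1.3, 0.2, -0.9]
gripper_width: 0.0004
```

>>> {"fn": "arm_command", "kwargs": {"increments": [{"xyz":[4,-1,0],"angular":[0,0,0],"jaw":255},{"xyz":[8,-1,0],"angular":[0,0,0],"jaw":255},{"xyz":[12,-2,-1],"angular":[0,0,0],"jaw":255},{"xyz":[16,-2,-2],"angular":[0,0,0],"jaw":255},{"xyz":[20,-2,-3],"angular":[0,0,0],"jaw":255},{"xyz":[24,-2,-5],"angular":[0,0,0],"jaw":255},{"xyz":[28,-2,-7],"angular":[0,0,0],"jaw":255},{"xyz":[32,-2,-9],"angular":[0,0,0],"jaw":255},{"xyz":[36,-2,-11],"angular":[0,0,0],"jaw":255},{"xyz":[39,-2,-14],"angular":[0,0,0],"jaw":255},{"xyz":[42,-2,-17],"angular":[0,0,0],"jaw":255},{"xyz":[45,-1,-20],"angular":[0,0,0],"jaw":255},{"xyz":[48,-1,-23],"angular":[0,0,0],"jaw":255},{"xyz":[50,-1,-26],"angular":[0,0,0],"jaw":255},{"xyz":[52,-1,-29],"angular":[0,0,0],"jaw":255},{"xyz":[52,-1,-30],"angular":[0,0,0],"jaw":255}]}}

```text
time: 8.5
tool_pos: [0.5912, -0.1512, 0.0797]
ee_rot: [3.142, 0.001, -3.095]
ft_force: [1.0, -0.0, 0.8]
gripper_width: 0.0002
```

>>> {"fn": "arm_command", "kwargs": {"increments": [{"xyz":[0,0,-1],"angular":[0,0,0],"jaw":255},{"xyz":[0,0,-2],"angular":[0,0,0],"jaw":255},{"xyz":[0,0,-3],"angular":[0,0,0],"jaw":255}]}}

```text
time: 8.8
tool_pos: [0.5912, -0.1514, 0.0779]
ee_rot: [-3.141, 0.002, -3.095]
ft_force: [-0.8, 0.7, 8.6]
gripper_width: 0.0005
```

>>> {"fn": "arm_command", "kwargs": {"increments": [{"xyz":[0,0,-1],"angular":[0,0,0],"jaw":255},{"xyz":[0,0,-1.5],"angular":[0,0,0],"jaw":255}]}}

```text
time: 9.0
tool_pos: [0.5913, -0.1513, 0.0778]
ee_rot: [-3.141, 0.002, -3.095]
ft_force: [-2.1, 1.0, 13.7]
gripper_width: 0.0002
```

>>> {"fn": "arm_command", "kwargs": {"increments": [{"xyz":[0,0,15],"angular":[0,0,0],"jaw":255},{"xyz":[0,0,50],"angular":[0,0,0],"jaw":255},{"xyz":[0,0,100],"angular":[0,0,0],"jaw":255},{"xyz":[0,50,120],"angular":[0,0,0],"jaw":255},{"xyz":[0,100,120],"angular":[0,0,0],"jaw":255},{"xyz":[0,150,120],"angular":[0,0,0],"jaw":255},{"xyz":[0,200,120],"angular":[0,0,0],"jaw":255},{"xyz":[0,250,120],"angular":[0,0,0],"jaw":255},{"xyz":[0,300,120],"angular":[0,0,0],"jaw":255},{"xyz":[0,320,120],"angular":[0,0,0],"jaw":255},{"xyz":[0,320,120],"angular":[0,0,0],"jaw":255},{"xyz":[0,320,120],"angular":[0,0,0],"jaw":255},{"xyz":[0,320,120],"angular":[0,0,0],"jaw":255}]}}

```text
time: 10.3
tool_pos: [0.5906, 0.1674, 0.1954]
ee_rot: [-3.141, -0.0, -3.097]
ft_force: [-0.8, 0.3, 0.0]
gripper_width: 0.0004
```

```bash
python3 - <<'E'
from h import *
s=ctrl.state(); print(s['tool_pos'],s['ee_rot'],s['ft_force'])
snap('top','t4'); snap('scene','s4'); snap('wrist','w4')
W=world('top','t4');Z=W[...,2]
r=np.zeros(Z.shape,bool); r[175:235,312:342]=1
m=r&(Z>.06)&(Z<.1); print('folded',m.sum(),np.round(np.percentile(W[m],[5,50,95],axis=0),4).tolist(), 'z>.1:',(r&(Z>.1)).sum())
a=cv2.resize(cv2.imread('pics/t4.png')[165:265,150:350],(800,400),interpolation=cv2.INTER_CUBIC)
b=cv2.resize(cv2.imread('pics/s4.png')[185:250,210:340],(400,200),interpolation=cv2.INTER_CUBIC)
c=cv2.resize(cv2.imread('pics/w4.png')[180:380,150:550],(400,200))
cv2.imwrite('pics/c5.png',np.vstack([a,np.hstack([b,c])]))
V=wworld('w4')
m=(V[...,2]>.143)&(V[...,2]<.155)&(abs(V[...,1]-.172)<.025)&(V[...,0]>.53)&(V[...,0]<.565); print('tab',m.sum(),np.round(np.percentile(V[m],[2,50,98],axis=0),4).tolist() if m.any() else '')
E
```

```text
[0.59056707 0.16742827 0.19536804] [-3.14092824e+00 -4.93066222e-04 -3.09651374e+00] [-0.75223933  0.25612777  0.0149053 ]
folded 153 [[0.548, -0.1656, 0.063], [0.5703, -0.1527, 0.0712], [0.6107, -0.1422, 0.0802]] z>.1: 0
tab 321 [[0.5426, 0.1633, 0.1456], [0.5465, 0.1728, 0.1489], [0.5509, 0.1822, 0.1502]]
```

View pics/c5.png

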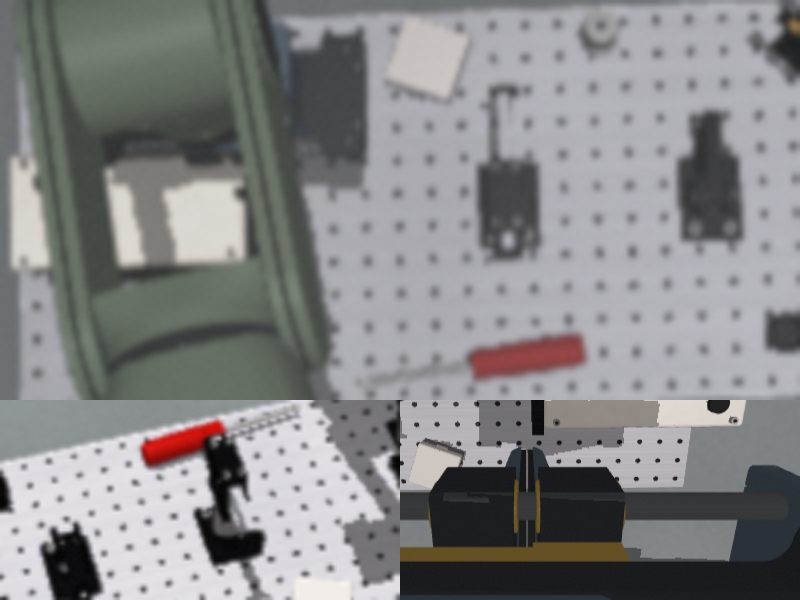

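>>> {"fn": "arm_command", "kwargs": {"increments": [{"xyz":[0,4,-20],"angular":[0,0,0],"jaw":255},{"xyz":[0,4,-40],"angular":[0,0,0],"jaw":255},{"xyz":[0,4,-55],"angular":[0,0,0],"jaw":255},{"xyz":[0,4,-59],"angular":[0,0,0],"jaw":255},{"xyz":[-6,4,-59],"angular":[0,0,0],"jaw":255},{"xyz":[-12,4,-59],"angular":[0,0,0],"jaw":255},{"xyz":[-17,4,-59],"angular":[0,0,0],"jaw":255},{"xyz":[-20,4,-59],"angular":[0,0,0],"jaw":255},{"xyz":[-23,4,-59],"angular":[0,0,0],"jaw":255},{"xyz":[-26,3,-59],"angular":[0,0,0],"jaw":255},{"xyz":[-28,3,-59],"angular":[0,0,0],"jaw":255}]}}

```text
time: 11.55
tool_pos: [0.5632, 0.172, 0.137]
ee_rot: [3.141, 0.002, -3.095]
ft_force: [1.3, 0.2, 1.3]
gripper_width: 0.0004
```

>>> {"fn": "arm_command", "kwargs": {"increments": [{"xyz":[-3,0,0],"angular":[0,0,0],"jaw":255},{"xyz":[-6,0,0],"angular":[0,0,0],"jaw":255},{"xyz":[-9,-1,0],"angular":[0,0,0],"jaw":255},{"xyz":[-12,-1,0],"angular":[0,0,0],"jaw":255},{"xyz":[-14,-1,0],"angular":[0,0,0],"jaw":255}]}}

```text
time: 12.05
tool_pos: [0.5484, 0.1706, 0.1364]
ee_rot: [-3.141, -0.0, -3.095]
ft_force: [1.4, 0.4, 0.1]
gripper_width: 0.0001
```

>>> {"fn": "arm_command", "kwargs": {"increments": [{"xyz":[-1,0,0],"angular":[0,0,0],"jaw":255},{"xyz":[-2,0,0],"angular":[0,0,0],"jaw":255},{"xyz":[-3,0,0],"angular":[0,0,0],"jaw":255}]}}

```text
time: 12.35
tool_pos: [0.5478, 0.1707, 0.1367]
ee_rot: [-3.141, 0.005, -3.095]
ft_force: [7.8, -1.3, -2.5]
gripper_width: 0.0003
```

>>> {"fn": "arm_command", "kwargs": {"increments": [{"xyz":[-1,0,0],"angular":[0,0,0],"jaw":255},{"xyz":[-2,0,0],"angular":[0,0,0],"jaw":255}]}}

```text
time: 12.55
tool_pos: [0.5476, 0.1707, 0.1368]
ee_rot: [-3.142, 0.009, -3.095]
ft_force: [11.6, -0.6, -4.3]
gripper_width: 0.0009
```

>>> {"fn": "arm_command", "kwargs": {"increments": [{"xyz":[15,0,0],"angular":[0,0,0],"jaw":255},{"xyz":[20,0,20],"angular":[0,0,0],"jaw":255},{"xyz":[20,0,60],"angular":[0,0,0],"jaw":255},{"xyz":[20,0,100],"angular":[0,0,0],"jaw":255},{"xyz":[-30,0,130],"angular":[0,0,0],"jaw":255},{"xyz":[-80,-40,130],"angular":[0,0,0],"jaw":255},{"xyz":[-130,-70,130],"angular":[0,0,0],"jaw":255},{"xyz":[-150,-70,130],"angular":[0,0,0],"jaw":255},{"xyz":[-150,-70,130],"angular":[0,0,0],"jaw":255},{"xyz":[-150,-70,130],"angular":[0,0,0],"jaw":255}]}}

```text
time: 13.55
tool_pos: [0.3926, 0.1005, 0.2667]
ee_rot: [3.141, -0.0, -3.096]
ft_force: [0.6, -0.0, 1.2]
gripper_width: 0.0003
```

```bash
python3 - <<'E'
from h import *
s=ctrl.state(); print(s['time'],s['tool_pos'],s['ft_force'])
snap('top','t5'); snap('wrist','w5')
V=wworld('w5')
def b(n,x0,x1,y0,y1,z0,z1):
    m=(V[...,2]>z0)&(V[...,2]<z1)&(V[...,1]>y0)&(V[...,1]<y1)&(V[...,0]>x0)&(V[...,0]<x1); print(n,m.sum(),np.round(np.percentile(V[m],[2,50,98],axis=0),4).tolist() if m.any() else '')
b('shutter tab',.5,.565,.15,.2,.143,.155); b('slide tab',.46,.53,-.03,.015,.085,.116); b('target',.53,.65,-.18,-.13,.072,.14)
a=cv2.resize(cv2.imread('pics/t5.png')[165:265,150:350],(560,280),interpolation=cv2.INTER_CUBIC)
cv2.imwrite('pics/c6.png',np.vstack([a,cv2.imread('pics/w5.png')[120:]]))
E
```

```text
13.55 [0.3926385  0.10054735 0.26667793] [ 0.62136362 -0.02313218  1.18516307]
shutter tab 0 
slide tab 2 [[0.5254, -0.0163, 0.1153], [0.5255, -0.0152, 0.1153], [0.5255, -0.014, 0.1153]]
target 161 [[0.5775, -0.1594, 0.0725], [0.5863, -0.1523, 0.0777], [0.5974, -0.147, 0.0794]]
```

View pics/c6.png

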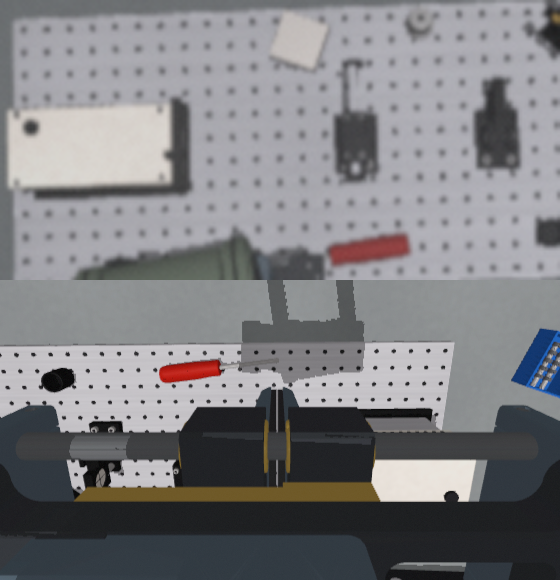

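```bash
python3 - <<'E'
from h import *
for f in('t1','t5'):
    W=world('top',f); m=(W[...,2]>.14)&(W[...,2]<.156)&(abs(W[...,1]-.172)<.025)&(abs(W[...,0]-.54)<.04)
    print(f,m.sum(),np.round(np.percentile(W[m],[5,50,95],axis=0),4).tolist())
print(ctrl.job_done())
E
```

```text
t1 24 [[0.5422, 0.1636, 0.1465], [0.5452, 0.1735, 0.1485], [0.5481, 0.1829, 0.1522]]
t5 21 [[0.5232, 0.1631, 0.1442], [0.5261, 0.1718, 0.1478], [0.5289, 0.1795, 0.1538]]
the job is handed in; nothing more can be done
None
```

The laser line is changed over for measuring and handed in at about 13.6 s. I pushed the filter slide across and folded the target down first, then opened the shutter, all with the shut fingertips.

| Part | Movement | At the stop | Final picture check |
|---|---|---|---|
| Filter slide | Near tab's outer face went from x = 0.473 to 0.506 m, about 33 mm (up to 8 mm start offset allowed) | Did not move further as I pushed to 15 N | No new reading: the gripper hid the tab in the last wrist view, but the last top view shows it across |
| Target | Folded down onto its rest | Tip stopped at z = 0.078 m at 14 N (0.0777 expected) | Upper face at z = 0.078 m |
| Shutter | Tab moved about 19 to 20 mm towards the robot | Did not move further as I pushed to 12 N | Moved about 19 mm in the top view; no wrist view reading, so this rests on the top view and the stop |

The measured shutter travel is a little under the nominal 22 mm. I put that down to the start offset of up to 3 mm and top-view pixels of about 3 mm, but I did not check it more closely.

The last pictures show the screwdriver, lens tube, lens case and spare post where they were, with the arm clear of everything. I did not compare the goggles, cleaner bottle and screw tray between pictures; the arm was well away from them.

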